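Probe the bore of a polished ring

ROBOT

A 6-joint arm with a two-finger parallel gripper is mounted at the origin on the work surface. World frame = base frame: x ahead of the robot, y to its left, z up, the work surface at z = 0. Lengths are in m, angles in rad, forces in N, time in s.
With the tool pointing down it reaches from about 0.25 to 0.725 m from the base axis. Payload 4 kg.
Tool frame: the origin (TCP) lies midway between the tips of the shut fingers; the grasp point (between the pads) lies bot.pinch_z behind it (bot.pinch_z is the distance from the TCP to the grasp point, in m); z points along the fingers, y is the line along which they close (so a half turn about z gives the same grasp; the last joint's range is limited). The gripper opens to 85 mm and grips with 20 to 120 N. Pads are 22 mm wide; open, the fingers measure 114 mm over their backs; the gripper's body (76 mm by 85 mm) begins 54 mm behind the grasp point. The pads swing forward as they close: fully open they stand 13 mm farther back than shut.
Start: joints at [1.328, 0.241, 0.005, 1.335, 0, 1.571], TCP at [0.12, 0.485, 0.231] pointing down, gripper open.
Joint ranges: [-2.72, 2.72], [-1.05, 1.87], [-1.09, 1.28], [-1.99, 2.15], [-1.42, 1.44], [-3.14, 3.14]. Speed limits (rad/s): [2.79, 2.79, 3.14, 3.14, 3.14, 3.14].

INTERFACE

Orientations are given as a unit quaternion [x, y, z, w].
In Python, from workcell import bot, eyes, status gives the robot as it stands (bot), with the cameras (eyes) and the readings (status).
- The arm moves only by the shell command python3 jog.py 'ROWS'. ROWS is a JSON list of rows, 1 to 10 of them, each of 7 numbers: a rotation vector rx, ry, rz in rad, then dx, dy, dz in m, then the finger opening in m; each row is the pose to reach, as a shift and turn from the pose commanded when the command began, along the tool's axes at that moment; what a row does not reach only later rows make up. A row lasts 1/8 s, in which the tool goes at most 0.0625 m and 0.188 rad, less where a joint would pass 70% of its speed; a pose out of reach is approached as far as the arm can. The fingers move at their own pace and stop on an object; the grip force is fixed at half the most. Time passes only in rows, so rows that do not move let the fingers close. It prints the time, the measured TCP pose, the force, the opening and the grip force at its end.
- status.get_obs(): the state, without advancing time (a new reading comes with each control period).
- eyes.camera(name): name is "scene" or "top" or "wrist"; returns the picture (384x512x3 uint8, red, green, blue); there is no depth.
- eyes.calibration(name): a dict with "mtx" (3x3 intrinsics, pixels), "R" (3x3) and "t" (3): a world point X has camera coordinates R X + t. Camera axes: x right, y down, z forward; pixel columns grow to the right and rows downward; lengths in m; the calibration is good to about 2 mm. A picture is of the moment at which its call begins: read the wrist's pose just before it. calibration takes no time and is no camera call; for the wrist camera it gives the pose at the moment of the call.
- bot.job_done(): hands the job in; it is judged then, once.
The state is a dict: "clock": time; "joint_pos": joint angles; "joint_vel": joint speeds; "tau": joint torques, N m; "eef_pos": TCP position; "tool_rot": TCP orientation; "ft_force": force on the tool from outside, world axes, zero at the start; "ft_torque": the same for the moment, N m; "grip_width": finger opening in m; "grasp_force": force on a finger pad.
Only numpy, scipy, OpenCV 4.12 (cv2) and the standard library are available. Lean on these libraries where they do the work, as an engineer would, in place of code of your own. Each camera call takes 0.05 s, during which the arm holds its last target. There are 200 camera calls.

TASK

On the ring inspection stand, swing the dust-cover lever up and fully back off the ring; then take the probe from its wooden rack by the black grip and lower its rod upright through the ring's hole, never letting the probe touch the ring or the stand, until the red depth band is level with the ring's top edge. Finish while still holding the probe there in the gripper, still, upright and centred in the hole; do not disturb the other things on the bench.

Things in the scene. Friction and masses are not known exactly. Their poses are not given: they have to be found in the camera images.
- stand: Fixed stand, upright, turned only about z: steel foot, two blue cheeks, aluminium head 115 x 118 x 30 mm (x -40 to +75, y +-59, top at z 100). Origin on the bench below the hole's axis. A brass ring (outside 28 mm) stands 4 mm proud of the head; a vertical 22 mm hole runs through ring and head, z 104 to 70; empty below that down to z 14.
- bore_mouth (a point): Centre of the ring's top edge, on the axis of the 22 mm hole, 104 mm above the bench (stand frame 0, 0, 104 mm). Axes as the stand's.
- cover (a joint): Dust-cover lever on the head, hinge angle in rad: 0 to 0.2 at the start (lying over the ring, its black disc hiding the hole); grows as the red tab is raised and swung over towards the stand's +x; upright 1.57, stop at 1.95 (fully back). Stiff hinge: stays where it is left, needs under 1 N at the tab.
- lever_tab (a point): Centre of the red tab at the lever's free end: 22 mm along the lever, 12 mm wide (along the stand's y; pinch it across this), 18 mm high, 134 mm from the hinge. Lever down: 72 mm from the hole's axis on the stand's -x side, 115 mm above the bench, free space below. The lever bar is 8 x 8 mm.
- lever_pivot (a point): Hinge axis of the cover lever, in the stand frame at (62, 0, 113) mm; the axis runs along the stand's y. At angle a the tab is at stand x = 62 - 134 cos a + 2 sin a, z = 113 + 134 sin a + 2 cos a (mm).
- rack: Fixed wooden block 60 x 60 x 90 mm with a vertical 10 mm hole through its centre. Origin: centre of its underside on the bench; z up.
- probe: Loose probe, 70 to 140 g, 135 mm long, upright in the rack's hole, collar resting on the rack. Origin at the rod's tip, z up to the grip. Steel rod 6 mm diameter, 75 mm long; red band 36 to 44 mm above the tip; dark collar 26 mm diameter at 75 to 81 mm; black square grip 16 x 16 mm at 81 to 131 mm (faces along its x and y); green light on top.
- probe_tip (a point): Lower end of the probe's rod; 15 mm above the bench while it is in the rack.
- probe_grip (a point): Middle of the black square grip, 106 mm above the tip; 121 mm above the bench while it is in the rack.
- wheel: Bystander: yellow polishing wheel lying flat, 100 mm diameter, 14 mm thick, origin at the centre of its underside.
- compound_bar: Bystander: green bar of polishing compound, 45 x 100 x 30 mm, origin at the centre of its underside.
- pump_bottle: Bystander: pink pump bottle, 64 mm diameter, 171 mm tall, origin at the centre of its underside.

How it is judged:
By the outcome, as a careful person would: the job done as asked, in the order asked, and still so for the second after the job is handed in, while the arm keeps its last pose, push and grip.
It also fails if it takes over 64 s, if anything falls off the work surface, if the arm or the gripper's body presses on something with over 40 N, if the wrist force passes 120 N, or if a joint passes its speed limit or range.

## Working session

There is one attempt and no reset: what is moved stays moved. The work goes in short steps, Python scripts to look and compute and a shell command to move; the robot and the scene stay as the last step left them, time stands still between calls to the robot, and variables do not carry over. Pictures are saved under pics/ and viewed, at most 10 in all, crops included, and the job is handed in when it is done.

```bash
ls; mkdir -p pics
python3 - <<'E'
from workcell import bot, eyes, status
import cv2,numpy as np
print(bot.pinch_z); o=status.get_obs()
for k in ("clock","eef_pos","tool_rot","grip_width"): print(k,o[k])
for n in("scene","top"):
    im=eyes.camera(n); cv2.imwrite(f"pics/{n}0.png",im[...,::-1]); 
    c=eyes.calibration(n); print(n,np.round(c["mtx"],1).tolist(),np.round(-c["R"].T@c["t"],3),np.round(c["R"],2).tolist())
E
```

```text
jog.py
pics
workcell.py
0.0187
clock 0.0
eef_pos [0.12006008 0.48470768 0.23038856]
tool_rot [ 1.21115219e-01  9.92637878e-01 -1.06225648e-03 -1.32283149e-04]
grip_width 0.08552027066892316
scene [[457.2, 0.0, 263.1], [0.0, 457.2, 192.4], [0.0, 0.0, 1.0]] [1.454 0.331 0.801] [[-0.4, 0.92, -0.01], [0.57, 0.23, -0.79], [-0.72, -0.32, -0.61]]
top [[449.0, 0.0, 252.4], [0.0, 449.0, 188.0], [0.0, 0.0, 1.0]] [ 0.441 -0.013  1.211] [[0.01, -1.0, -0.01], [-0.99, -0.01, -0.15], [0.15, 0.01, -0.99]]
```

View pics/scene0.png

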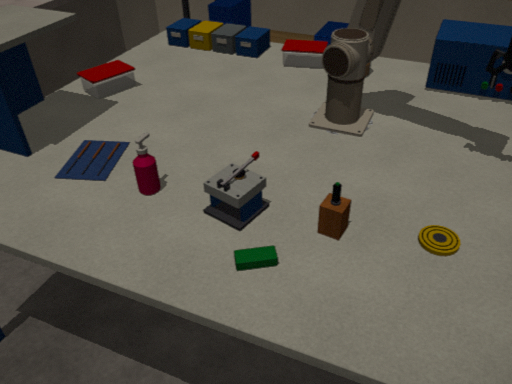

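View pics/top0.png

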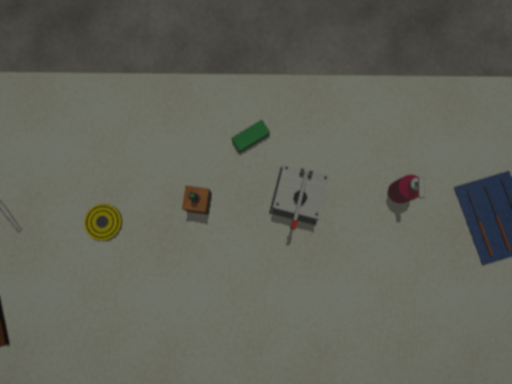

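The scene view shows the red tab at (256,155), the grip at (337,193) and the green light at (337,184). In the top view the tab is at (293,224), the stand head at about (300,195) and the rack at (197,200).

```bash
cat > h.py <<'E'
import numpy as np, cv2
from scipy.spatial.transform import Rotation as Rn
from workcell import bot, eyes, status
def ray(c,p):
    d=c["R"].T@np.linalg.inv(c["mtx"])@np.array([p[0],p[1],1.]); return -c["R"].T@c["t"], d/np.linalg.norm(d)
def plane(c,p,z):
    o,d=ray(c,p); return o+d*(z-o[2])/d[2]
def tri(obs):
    A=np.zeros((3,3));b=np.zeros(3); rs=[ray(c,p) for c,p in obs]
    for o,d in rs: M=np.eye(3)-np.outer(d,d); A+=M; b+=M@o
    X=np.linalg.solve(A,b); return X,[round(1000*np.linalg.norm((np.eye(3)-np.outer(d,d))@(X-o)),1) for o,d in rs]
def proj(c,X):
    q=c["mtx"]@(c["R"]@np.asarray(X)+c["t"]); return q[:2]/q[2]
def blob(im,lo,hi,roi,big=True):
    x0,y0,x1,y1=roi; h=cv2.cvtColor(im[y0:y1,x0:x1],cv2.COLOR_RGB2HSV)
    if lo[0]<0: m=cv2.inRange(h,(0,)+tuple(lo[1:]),tuple(hi))|cv2.inRange(h,(180+lo[0],)+tuple(lo[1:]),(180,)+tuple(hi[1:]))
    else: m=cv2.inRange(h,tuple(lo),tuple(hi))
    n,l,s,ce=cv2.connectedComponentsWithStats(m)
    if n<2: return None
    i=1+np.argmax(s[1:,4]); return ce[i]+[x0,y0], s[i,4], l==i
def totool(v,o=None):
    "world vector -> tool axes (measured)"
    o=o or status.get_obs(); return Rn.from_quat(o["tool_rot"]).inv().apply(v)
E
python3 - <<'E'
from h import *
S,T=[cv2.imread(f"pics/{n}0.png")[...,::-1].copy() for n in("scene","top")]
cs,ct=eyes.calibration("scene"),eyes.calibration("top")
a=blob(S,(-8,150,60),(6,255,255),(240,140,275,170));b=blob(T,(-8,130,60),(6,255,255),(280,210,310,235))
print("tab",a[:2],b[:2],tri([(cs,a[0]),(ct,b[0])]))
a=blob(S,(45,80,40),(85,255,255),(325,175,350,195));b=blob(T,(45,80,30),(85,255,255),(180,185,212,215))
print("light",a[:2],b[:2],tri([(cs,a[0]),(ct,b[0])]))
# head top outline in top image, rack top
h=cv2.cvtColor(T,cv2.COLOR_RGB2HSV)
r=blob(T,(5,120,40),(20,255,255),(170,175,225,225));print("rack",r[:2],plane(ct,r[0],.09))
np.set_printoptions(linewidth=200)
print(h[192,262:335].tolist())
for nm,im,roi in(("s",S,(190,140,420,280)),("t",T,(170,150,340,240))):
    x0,y0,x1,y1=roi; cv2.imwrite(f"pics/c_{nm}.png",cv2.resize(cv2.convertScaleAbs(im[y0:y1,x0:x1,::-1],alpha=1.3),None,fx=3,fy=3,interpolation=2))
a=cv2.imread("pics/c_s.png");b=cv2.imread("pics/c_t.png");o=np.zeros((600,690,3),np.uint8);o[:330]=a[:330];o[330:600,:510]=b[:270]
cv2.imwrite("pics/crops.png",o)
E
```

```text
tab (array([254.91666667, 153.79166667]), np.int32(24)) (array([293.81081081, 224.        ]), np.int32(37)) (array([ 0.51685827, -0.10600431,  0.13298489]), [np.float64(0.2), np.float64(0.2)])
light (array([337.2, 183. ]), np.int32(10)) (array([191.75, 195.15]), np.int32(20)) (array([0.5818942 , 0.13880441, 0.14873506]), [np.float64(0.3), np.float64(0.3)])
rack (array([195.96703297, 199.48791209]), np.int32(455)) [0.57870628 0.1365586  0.09      ]
[[33, 28, 110], [33, 28, 111], [33, 28, 110], [30, 28, 109], [33, 28, 110], [33, 28, 111], [33, 25, 111], [33, 28, 111], [33, 28, 111], [32, 30, 111], [33, 26, 108], [30, 24, 97], [30, 17, 73], [45, 9, 60], [40, 10, 75], [34, 18, 99], [33, 21, 109], [38, 18, 111], [34, 19, 110], [37, 21, 110], [34, 19, 109], [34, 19, 109], [38, 19, 110], [34, 19, 109], [37, 21, 110], [34, 19, 109], [37, 21, 110], [37, 21, 111], [38, 18, 111], [40, 20, 112], [37, 21, 111], [38, 19, 108], [38, 21, 97], [35, 19, 79], [42, 21, 62], [38, 21, 49], [20, 17, 45], [30, 12, 62], [15, 12, 88], [20, 15, 101], [17, 18, 97], [23, 13, 78], [30, 15, 69], [35, 18, 83], [38, 20, 101], [38, 19, 108], [38, 19, 110], [34, 19, 109], [37, 21, 110], [37, 21, 110], [37, 21, 110], [34, 19, 109], [34, 19, 109], [37, 21, 110], [37, 21, 110], [37, 21, 109], [38, 19, 109], [38, 19, 109], [37, 21, 109], [34, 19, 109], [34, 19, 108], [37, 21, 109], [33, 21, 108], [33, 21, 108], [33, 26, 109], [33, 28, 110], [33, 28, 111], [30, 25, 110], [30, 28, 110], [30, 25, 110], [30, 25, 110], [33, 28, 111], [33, 28, 110]]
```

View pics/crops.png

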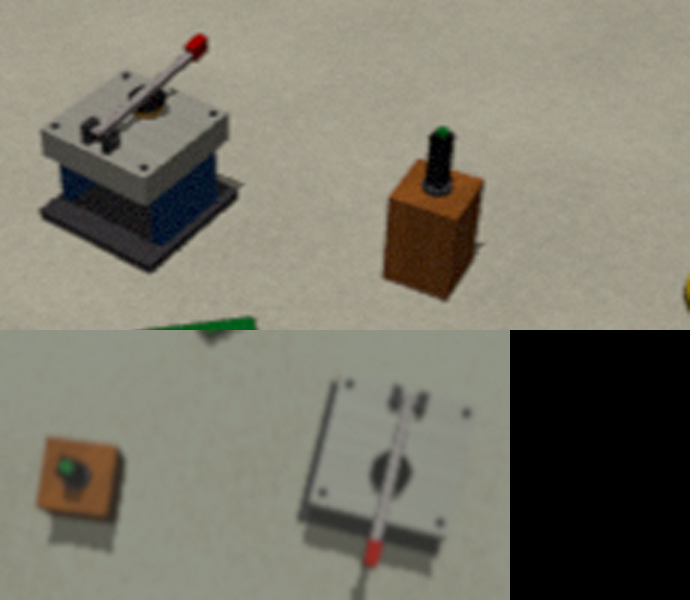

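The crops show the lever pointing at the robot, with its tab lifted slightly and the hinge on the far side, so the stand's +x is roughly world +x. The four head screws are in the top view near (287,168), (325,177), (277,204) and (317,214). The rack is nearly square to the world axes.

Run:
```python
from h import *
T=cv2.imread("pics/top0.png");ct=eyes.calibration("top")
g=cv2.cvtColor(T,cv2.COLOR_BGR2GRAY).astype(float)
P=[]
for u,v in((287,168),(325,177),(277,204),(317,214)):
    w=np.clip(100-g[v-3:v+4,u-3:u+4],0,None); yy,xx=np.mgrid[v-3:v+4,u-3:u+4]
    p=((w*xx).sum()/w.sum(),(w*yy).sum()/w.sum()); P.append(plane(ct,p,.1)); print(np.round(p,1),P[-1].round(4))
P=np.array(P); c=P.mean(0); ax=(P[0]+P[1]-P[2]-P[3])[:2]; yaw=np.arctan2(ax[1],ax[0]); ux=ax/np.linalg.norm(ax)
print("c",c,"yaw",yaw,"origin",c[:2]-.0175*ux,"sides",np.linalg.norm(P[0]-P[1]),np.linalg.norm(P[0]-P[2]))
tab=np.array([.5169,-.106]); hin=c[:2]+.0445*ux; d=hin-tab; print("tab yaw",np.arctan2(d[1],d[0]),np.linalg.norm(d))
o=status.get_obs();R=Rn.from_quat(o["tool_rot"]).as_matrix();print(R.round(3).tolist())
cw=eyes.calibration("wrist");print("wrist cam in tool",R.T@(-cw["R"].T@cw["t"]-o["eef_pos"]),(cw["R"]@R).round(2).tolist(),cw["mtx"].tolist())
# desired hover over between: stand view
print(totool(np.array([.53,-.10,.30])-o["eef_pos"]))
```

```text
[286.  167.6] [ 0.6609 -0.0893  0.1   ]
[325.  177.3] [ 0.637  -0.1872  0.1   ]
[276.4 203.8] [ 0.5689 -0.0654  0.1   ]
[316.2 214. ] [ 0.5444 -0.164   0.1   ]
c [ 0.60280973 -0.12648571  0.1       ] yaw -0.24967847311213137 origin [ 0.58585238 -0.12216159] sides 0.10071126721409378 0.095120400517758
tab yaw -0.2393092987294365 0.13281484220336204
[[-0.971, 0.24, -0.0], [0.24, 0.971, -0.002], [-0.0, -0.002, -1.0]]
wrist cam in tool [ 0.08472607 -0.00039804 -0.14244245] [[-0.0, 1.0, -0.0], [-0.94, -0.0, -0.33], [-0.33, 0.0, 0.94]] [[303.7568549040643, 0.0, 256.317000175465], [0.0, 303.7568549040643, 191.61332538943057], [0.0, 0.0, 1.0]]
[-0.53850707 -0.46919784 -0.06861164]
```

```bash
python3 jog.py '[[0,0,0,-0.264,-0.24,-0.03,0.085],[0,0,0,-0.264,-0.24,-0.03,0.085],[0,0,0,-0.264,-0.24,-0.03,0.085],[0,0,0,-0.264,-0.24,-0.03,0.085],[0,0,0,-0.264,-0.24,-0.03,0.085],[0,0,0,-0.264,-0.24,-0.03,0.085],[0,0,0,-0.264,-0.24,-0.03,0.085]]'; python3 jog.py '[[0,0,0,-0.263,-0.239,0,0.085],[0,0,0,-0.263,-0.239,0,0.085],[0,0,0,-0.263,-0.239,0,0.085],[0,0,0,-0.263,-0.239,0,0.085],[0,0,0,-0.263,-0.239,0,0.085],[0,0,0,-0.263,-0.239,0,0.085],[0,0,0,-0.263,-0.239,0,0.085],[0,0,0,-0.263,-0.239,0,0.085]]'
python3 - <<'E'
from h import *
o=status.get_obs();print(o["eef_pos"],o["tool_rot"],o["clock"],o["ft_force"])
c=eyes.calibration("wrist");im=eyes.camera("wrist");np.savez("w1.npz",im=im,**c);cv2.imwrite("pics/w1.png",im[...,::-1])
E
```

```text
clock: 0.98
eef_pos: [0.3199, 0.1866, 0.2614]
tool_rot: [0.124, 0.992, -0.0, 0.0]
ft_force: [-0.7, -0.2, -0.9]
grip_width: 0.0844
grasp_force: 0.0
clock: 1.98
eef_pos: [0.5161, -0.105, 0.2606]
tool_rot: [0.121, 0.993, 0.0, -0.001]
ft_force: [-1.2, 0.4, 0.9]
grip_width: 0.0849
grasp_force: 0.0
[ 0.51613262 -0.10500629  0.26057617] [ 1.20547646e-01  9.92706942e-01  3.67982682e-04 -1.02846491e-03] 1.975 [-1.15232477  0.43621196  0.93112735]
```

View pics/w1.png

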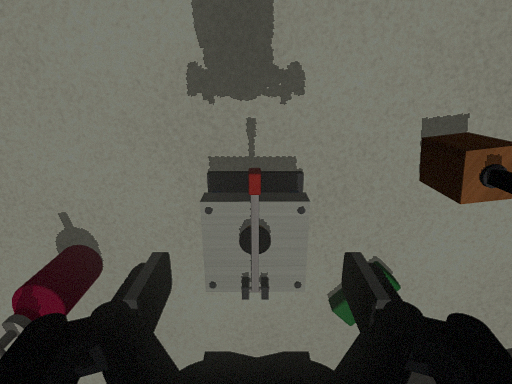

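The wrist view shows the lever straight under the gripper: red tab at (255,182), disc at (255,237), screws near (208,210), (302,210), (213,285) and (297,285). The fingers are well clear of it.

```bash
cat > stand.py <<'E'
from h import *
def screws(im,c,guess,r=5,thr=None):
    g=cv2.cvtColor(im,cv2.COLOR_RGB2GRAY).astype(float); P=[];Q=[]
    for u,v in guess:
        a=g[v-r:v+r+1,u-r:u+r+1]; w=np.clip(np.percentile(a,60)*.75-a,0,None); yy,xx=np.mgrid[v-r:v+r+1,u-r:u+r+1]
        p=((w*xx).sum()/w.sum(),(w*yy).sum()/w.sum()); Q.append(p); P.append(plane(c,p,.1))
    return np.array(P),Q
E
python3 - <<'E'
from stand import *
w=dict(np.load("w1.npz"));im=w["im"]
P,Q=screws(im,w,((208,210),(302,210),(213,285),(297,285))); print(np.round(Q,1).tolist()); print(P.round(4).tolist())
c=P.mean(0);ax=(P[2]+P[3]-P[0]-P[1])[:2];ux=ax/np.linalg.norm(ax);print("yaw",np.arctan2(ux[1],ux[0]),"origin",c[:2]-.0175*ux,np.linalg.norm(P[0]-P[1]),np.linalg.norm(P[0]-P[2]))
T=cv2.imread("pics/top0.png")[...,::-1].copy(); ct=eyes.calibration("top")
# triangulate screws wrist+top for height check
t=[(276.4,203.8),(316.2,214),(286,167.6),(325,177.3)]
for a,b in zip([Q[1],Q[0],Q[3],Q[2]],t): print(tri([(w,a),(ct,b)]))
m=blob(im,(-8,120,30),(8,255,255),(235,155,275,205)); ys,xs=np.where(m[2]); print("tab",m[:2],xs.min()+235,xs.max()+235,ys.min()+155,ys.max()+155)
cs=eyes.calibration("scene");X,e=tri([(w,m[0]),(cs,(254.9,153.8)),(ct,(293.8,224))]);print(X,e)
o=status.get_obs();print(totool(X-o["eef_pos"]))
E
```

```text
[[208.2, 210.0], [300.7, 209.8], [212.3, 284.4], [297.3, 284.3]]
[[0.5436, -0.1655, 0.1], [0.5674, -0.0686, 0.1], [0.6357, -0.1883, 0.1], [0.6597, -0.091, 0.1]]
yaw -0.24002916327627663 origin [ 0.58458536 -0.12420193] 0.09978268279378581 0.09487412310990977
(array([ 0.57007419, -0.06700262,  0.09289547]), [np.float64(1.3), np.float64(1.3)])
(array([ 0.54423988, -0.1650267 ,  0.09905113]), [np.float64(0.8), np.float64(0.8)])
(array([ 0.66141989, -0.09023195,  0.09754535]), [np.float64(0.8), np.float64(0.8)])
(array([ 0.63714547, -0.18815912,  0.09813619]), [np.float64(0.8), np.float64(0.8)])
tab (array([254.14465409, 181.83333333]), np.int32(318)) 248 260 168 194
[ 0.51596941 -0.1065849   0.132036  ] [np.float64(1.0), np.float64(0.3), np.float64(1.1)]
[-0.00053729 -0.00183392  0.12891145]
```

```bash
python3 jog.py '[[0,0,0,0,-0.002,0.05,0.05],[0,0,0,0,-0.002,0.1,0.05],[0,0,0,0,-0.002,0.14,0.05],[0,0,0,0,-0.002,0.146,0.05],[0,0,0,0,-0.002,0.146,0.05],[0,0,0,0,-0.002,0.146,0.025],[0,0,0,0,-0.002,0.146,0.018],[0,0,0,0,-0.002,0.146,0.018]]'
python3 - <<'E'
from h import *
o=status.get_obs();print(o["eef_pos"],o["grip_width"],o["clock"],o["ft_force"])
c=eyes.calibration("wrist");im=eyes.camera("wrist");np.savez("w2.npz",im=im,**c);cv2.imwrite("pics/w2.png",im[...,::-1])
m=blob(im,(-8,120,30),(8,255,255),(150,100,360,384));ys,xs=np.where(m[2]);print(m[:2],xs.min()+150,xs.max()+150,ys.min()+100,ys.max()+100)
print(proj(c,[.516,-.1066,.132]))
E
```

```text
clock: 3.02
eef_pos: [0.5167, -0.1084, 0.1162]
tool_rot: [0.121, 0.993, -0.0, 0.001]
ft_force: [-1.1, 0.5, 0.5]
grip_width: 0.0178
grasp_force: 0.0
[ 0.51667339 -0.10842322  0.11623768] 0.017793405622792025 3.025 [-1.07756883  0.45830431  0.47157924]
(array([258.94618834, 264.05381166]), np.int32(1338)) 247 272 237 291
[260.46077667 268.86926062]
```

View pics/w2.png

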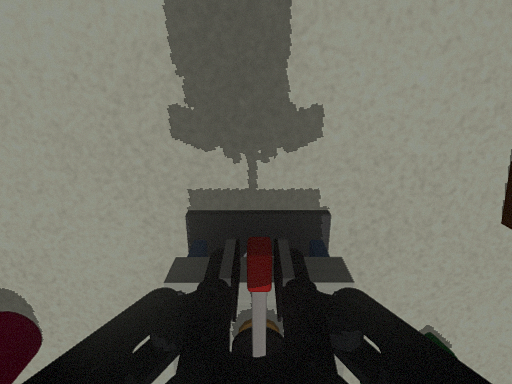

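The tab is midway between the pads, which sit at about columns 235 and 283 with the tab centred on 259. Next I close on it and raise the lever along its arc.

```bash
python3 jog.py '[[0,0,0,0,0,0,0.005],[0,0,0,0,0,0,0.005],[0,0,0,0,0,0,0.005],[0,0,0,-0.004,0,-0.017,0.005],[0,0,0,-0.010,0,-0.034,0.005],[0,0,0,-0.019,0,-0.051,0.005],[0,0,0,-0.031,0,-0.068,0.005],[0,0,0,-0.045,0,-0.081,0.005],[0,0,0,-0.062,0,-0.094,0.005],[0,0,0,-0.062,0,-0.094,0.005]]'
python3 - <<'E'
from h import *
c=eyes.calibration("wrist");im=eyes.camera("wrist");S=eyes.camera("scene");T=eyes.camera("top")
o=np.zeros((500,512,3),np.uint8);o[:384]=im;o[384:]=0
z=cv2.resize(S[130:230,180:290],None,fx=3,fy=3,interpolation=2)
cv2.imwrite("pics/w3.png",np.hstack([im,z[:384].repeat(1,0) if z.shape[0]>=384 else np.vstack([z,np.zeros((84,330,3),np.uint8)])])[:, 60:842,::-1])
E
```

```text
clock: 4.32
eef_pos: [0.5762, -0.122, 0.2084]
tool_rot: [0.121, 0.993, 0.001, -0.001]
ft_force: [0.3, 5.0, -1.1]
grip_width: 0.0107
grasp_force: 59.4
```

View pics/w3.png

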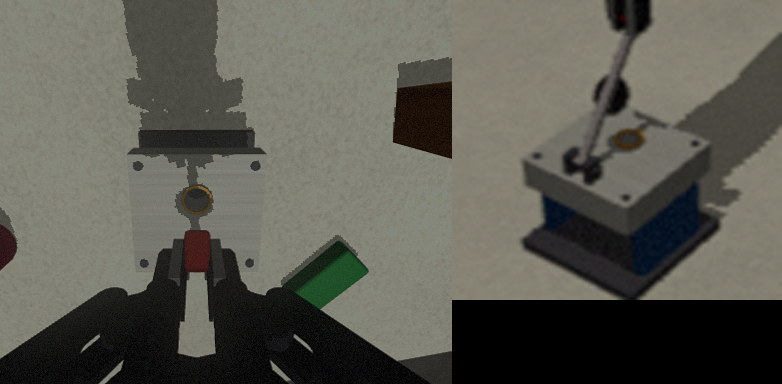

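The lever follows the arm and is now near 1 rad. The ring and hole are uncovered at about (197,200) in this crop. I continue along the arc.

```bash
python3 jog.py '[[0,0,0,-0.018,0,-0.009,0.005],[0,0,0,-0.037,0,-0.016,0.005],[0,0,0,-0.057,0,-0.019,0.005],[0,0,0,-0.073,0,-0.020,0.005],[0,0,0,-0.090,0,-0.019,0.005],[0,0,0,-0.110,0,-0.014,0.005],[0,0,0,-0.116,0,-0.012,0.005],[0,0,0,-0.119,0,-0.011,0.005],[0,0,0,-0.119,0,-0.011,0.005]]'
```

```text
clock: 5.6
eef_pos: [0.6919, -0.1505, 0.2204]
tool_rot: [0.121, 0.993, 0.001, -0.0]
ft_force: [0.9, 5.5, 3.5]
grip_width: 0.0097
grasp_force: 58.4
```

```bash
python3 jog.py '[[0,0,0,-0.004,0,0.002,0.005],[0,0,0,-0.008,0,0.004,0.005],[0,0,0,-0.008,0,0.004,0.005]]'
python3 - <<'E'
from h import *
S=eyes.camera("scene");T=eyes.camera("top");np.savez("s4.npz",S=S,T=T)
a=cv2.resize(S[110:230,180:290],None,fx=3,fy=3,interpolation=2);b=cv2.resize(T[130:250,240:350],None,fx=3,fy=3,interpolation=2)
cv2.imwrite("pics/s4.png",np.hstack([a,b])[...,::-1])
E
```

```text
clock: 5.98
eef_pos: [0.7005, -0.1526, 0.2175]
tool_rot: [0.121, 0.993, 0.001, 0.001]
ft_force: [1.9, 4.2, 3.9]
grip_width: 0.0091
grasp_force: 58.4
```

View pics/s4.png

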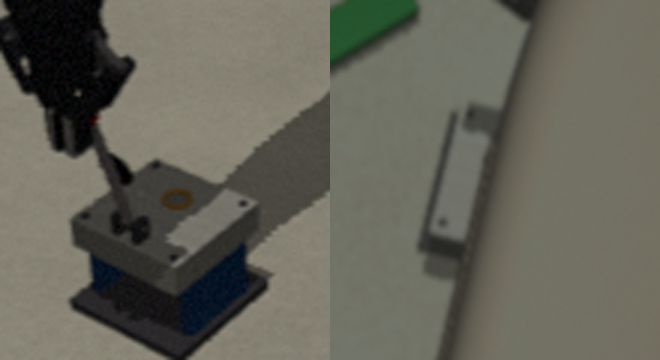

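The lever now leans back over the hinge, but the shrinking opening suggests the tab slid in the pads. I release it, rise and check the angle.

```bash
python3 jog.py '[[0,0,0,0,0,0,0.04],[0,0,0,0,0,0,0.04],[0,0,0,0,0,-0.05,0.04],[0,0,0,0.05,0,-0.09,0.04],[0,0,0,0.10,0,-0.09,0.02],[0,0,0,0.15,0,-0.09,0],[0,0,0,0.15,0,-0.09,0],[0,0,0,0.15,0,-0.09,0]]'
python3 - <<'E'
from stand import *
S=eyes.camera("scene");cs=eyes.calibration("scene");o=status.get_obs();c=eyes.calibration("wrist");W=eyes.camera("wrist");np.savez("w5.npz",im=W,**c)
print(o["eef_pos"])
org=np.array([.585,-.124]);ux=np.array([np.cos(.242),-np.sin(.242)])
for a in(1.6,1.7,1.8,1.9,1.95):
    x=.062-.134*np.cos(a)+.002*np.sin(a);z=.113+.134*np.sin(a)+.002*np.cos(a);X=[*(org+x*ux),z];print(a,proj(cs,X).round(1),proj(c,X).round(1))
m=blob(S,(-8,150,50),(6,255,255),(180,100,290,200));print(m[:2] if m else 0)
m2=blob(W,(-8,120,30),(8,255,255),(100,50,450,384));print(m2[:2] if m2 else 0)
if m and m2:
    X,e=tri([(cs,m[0]),(c,m2[0])]);print(X,e)
a=cv2.resize(S[100:230,190:290],None,fx=2.95,fy=2.95,interpolation=2)
cv2.imwrite("pics/s5.png",np.hstack([W[:383],a[:383]])[...,::-1][:,30:])
E
```

```text
clock: 7.08
eef_pos: [0.5543, -0.1182, 0.3068]
tool_rot: [0.121, 0.993, -0.0, 0.001]
ft_force: [-0.3, 0.1, 0.5]
grip_width: 0.0001
grasp_force: 0.0
[ 0.55504493 -0.11828849  0.30675332]
1.6 [217.1 138.7] [259.  320.2]
1.7 [213.3 141.6] [259.  331.8]
1.8 [209.6 145. ] [258.9 341.5]
1.9 [205.9 148.8] [258.9 349.2]
1.95 [204.2 150.9] [258.8 352.4]
(array([207.27777778, 145.19444444]), np.int32(36))
(array([257.02473498, 344.01060071]), np.int32(283))
[ 0.6797293  -0.1498916   0.24294641] [np.float64(1.0), np.float64(1.0)]
```

View pics/s5.png

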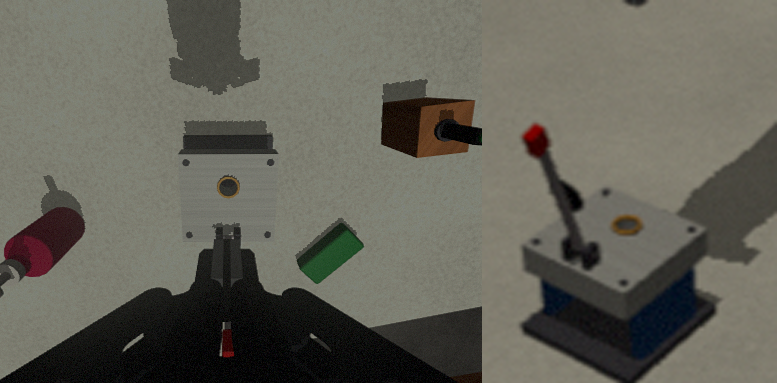

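The tab triangulates to about 1.83 rad, so the lever is not yet at its stop. I push it the rest of the way from the -x side with shut fingers.

```bash
python3 jog.py '[[0,0,0,-0.04,0.001,0.05,0],[0,0,0,-0.085,0.001,0.102,0],[0,0,0,-0.085,0.001,0.102,0],[0,0,0,-0.095,0.001,0.102,0],[0,0,0,-0.105,0.001,0.102,0],[0,0,0,-0.110,0.001,0.102,0],[0,0,0,-0.113,0.001,0.102,0],[0,0,0,-0.113,0.001,0.102,0]]'; python3 jog.py '[[0,0,0,-0.003,0,0,0],[0,0,0,-0.003,0,0,0]]';python3 jog.py '[[0,0,0,-0.002,0,0,0],[0,0,0,-0.002,0,0,0]]'
```

```text
clock: 8.18
eef_pos: [0.6641, -0.1439, 0.2048]
tool_rot: [0.121, 0.993, -0.0, 0.0]
ft_force: [0.2, -0.4, -0.4]
grip_width: 0.0002
grasp_force: 0.0
clock: 8.43
eef_pos: [0.6667, -0.1445, 0.2046]
tool_rot: [0.121, 0.993, -0.0, 0.0]
ft_force: [-0.8, -0.7, 1.1]
grip_width: -0.0003
grasp_force: 0.7
clock: 8.68
eef_pos: [0.6671, -0.1446, 0.2045]
tool_rot: [0.121, 0.993, 0.0, -0.002]
ft_force: [-6.0, 2.5, 2.8]
grip_width: 0.0002
grasp_force: 3.5
```

The force rose to 6 N as the motion stopped, so the lever is at its stop. I back away to a view over the stand and verify.

```bash
python3 jog.py '[[0,0,0,-0.001,0,0,0],[0,0,0,0.02,0,0,0],[0,0,0,0.06,0,-0.04,0],[0,0,0,0.11,0,-0.08,0.08],[0,0,0,0.15,0,-0.08,0.08],[0,0,0,0.15,0,-0.08,0.08],[0,0,0,0.15,0,-0.08,0.08]]'
python3 - <<'E'
from stand import *
S=eyes.camera("scene");cs=eyes.calibration("scene");o=status.get_obs();c=eyes.calibration("wrist");W=eyes.camera("wrist");np.savez("w6.npz",im=W,**c)
T=eyes.camera("top");ct=eyes.calibration("top");np.savez("st6.npz",S=S,T=T)
cv2.imwrite("pics/w6.png",W[...,::-1])
print(o["eef_pos"],o["clock"])
org=np.array([.585,-.124]);ux=np.array([np.cos(.242),-np.sin(.242)])
m=blob(S,(-8,150,50),(6,255,255),(180,100,290,200));m2=blob(W,(-8,120,30),(8,255,255),(200,220,320,384));m3=blob(T,(-8,120,50),(8,255,255),(260,130,360,240))
obs=[(k,v[0]) for k,v in((cs,m),(c,m2),(ct,m3)) if v]; print([p for _,p in obs]); X,e=tri(obs);print(X,e,"stand x",(X[:2]-org)@ux)
rel=np.array([(X[:2]-org)@ux-.062,X[2]-.113]);print("a",np.pi-np.arctan2(rel[1],rel[0]))
# ring: brass mask
h=cv2.cvtColor(W,cv2.COLOR_RGB2HSV);k=cv2.inRange(h,(10,90,40),(30,255,255))
x,y=proj(c,[*org,.104]).astype(int);print("exp",x,y)
kk=np.zeros_like(k);kk[y-25:y+25,x-25:x+25]=k[y-25:y+25,x-25:x+25]
pts=cv2.findNonZero(kk);el=cv2.fitEllipse(cv2.convexHull(pts));print(len(pts),el,plane(c,el[0],.104))
g=screws
u=[tuple(proj(c,[*(org+ (a*ux)+b*np.array([-ux[1],ux[0]])),.1]).round().astype(int)) for a,b in((-.03,-.05),(-.03,.05),(.065,-.05),(.065,.05))];print(u)
P,Q=screws(W,c,u);ce=P.mean(0);ax=(P[2]+P[3]-P[0]-P[1])[:2];v=ax/np.linalg.norm(ax);print("yaw",np.arctan2(v[1],v[0]),"origin",ce[:2]-.0175*v,np.linalg.norm(P[0]-P[1]),np.linalg.norm(P[0]-P[2]))
# ring in scene and top
for n,im,cc in(("S",S,cs),("T",T,ct)):
    x,y=proj(cc,[*org,.104]).astype(int);h=cv2.cvtColor(im,cv2.COLOR_RGB2HSV);k=cv2.inRange(h,(8,70,30),(30,255,255));kk=np.zeros_like(k);kk[y-8:y+9,x-8:x+9]=k[y-8:y+9,x-8:x+9]
    p=cv2.findNonZero(kk)
    if p is not None and len(p)>5:
        r=cv2.fitEllipse(cv2.convexHull(p));print(n,(x,y),len(p),r,plane(cc,r[0],.104))
    else: print(n,p)
E
```

```text
clock: 9.55
eef_pos: [0.524, -0.1091, 0.2847]
tool_rot: [0.121, 0.993, -0.0, 0.001]
ft_force: [-0.3, 0.1, 0.5]
grip_width: 0.0726
grasp_force: 0.0
[ 0.52426518 -0.10923316  0.28429362] 9.6
[array([203.56756757, 149.48648649]), array([318.42105263, 137.89473684])]
[ 0.69976778 -0.15040659  0.24360622] [np.float64(0.9), np.float64(0.9)] stand x 0.11775172287878004
a 1.9742488052219023
exp 256 219
173 ((256.68218994140625, 219.10043334960938), (21.821348190307617, 23.294511795043945), 90.65343475341797) [ 0.58397813 -0.12394672  0.104     ]
[(np.int64(213), np.int64(195)), (np.int64(301), np.int64(194)), (np.int64(217), np.int64(266)), (np.int64(297), np.int64(266))]
yaw -0.2411527622613685 origin [ 0.58458055 -0.12421455] 0.09975134784634307 0.09504322995906467
S (np.int64(238), np.int64(174)) 49 ((238.44032287597656, 175.5775604248047), (7.453980445861816, 9.823556900024414), 86.6574478149414) [ 0.58814363 -0.12242871  0.104     ]
T None
```

View pics/w6.png

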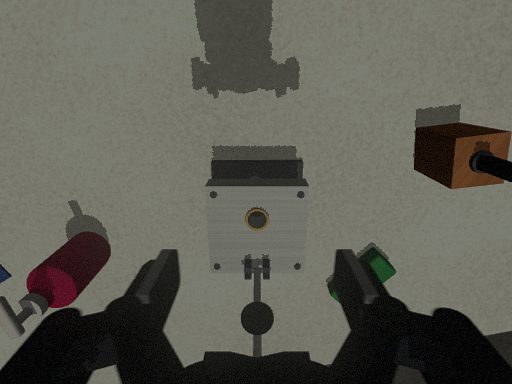

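The lever is fully back (tab triangulates to about 1.97 rad). The open ring is at (257,219), which gives a bore centre near (0.584, -0.124). Next is the rack.

```bash
python3 jog.py '[[0,0,0,0.005,0.254,0,0.08],[0,0,0,0.005,0.254,0,0.08],[0,0,0,0.005,0.254,0,0.08],[0,0,0,0.005,0.254,0,0.08],[0,0,0,0.005,0.254,0,0.08],[0,0,0,0.005,0.254,0,0.08],[0,0,0,0.005,0.254,0,0.08]]'
python3 - <<'E'
from stand import *
o=status.get_obs();c=eyes.calibration("wrist");W=eyes.camera("wrist");np.savez("w7.npz",im=W,**c);print(o["eef_pos"],o["clock"])
x,y=proj(c,[.582,.139,.12]).astype(int);print(x,y)
z=cv2.resize(W[y-65:y+65,x-90:x+90],None,fx=4,fy=4,interpolation=cv2.INTER_CUBIC)
cv2.imwrite("pics/w7.png",cv2.convertScaleAbs(z,alpha=1.8)[...,::-1]);print("crop origin",x-90,y-65)
m=blob(W,(40,80,30),(85,255,255),(x-60,y-60,x+60,y+60));print(m[:2])
cs,ct=eyes.calibration("scene"),eyes.calibration("top");print(tri([(cs,(337.2,183)),(ct,(191.75,195.15)),(c,m[0])]),plane(c,m[0],.148))
E
```

```text
clock: 10.58
eef_pos: [0.5796, 0.1374, 0.2841]
tool_rot: [0.122, 0.993, -0.0, -0.0]
ft_force: [0.0, -0.6, -0.3]
grip_width: 0.0797
grasp_force: 0.0
[0.57955017 0.13742846 0.28407884] 10.575
258 173
crop origin 168 108
(array([257.40449438, 181.43820225]), np.int32(89))
(array([0.58154207, 0.1384051 , 0.14851024]), [np.float64(0.1), np.float64(0.8), np.float64(0.8)]) [0.58133952 0.13764037 0.148     ]
```

View pics/w7.png

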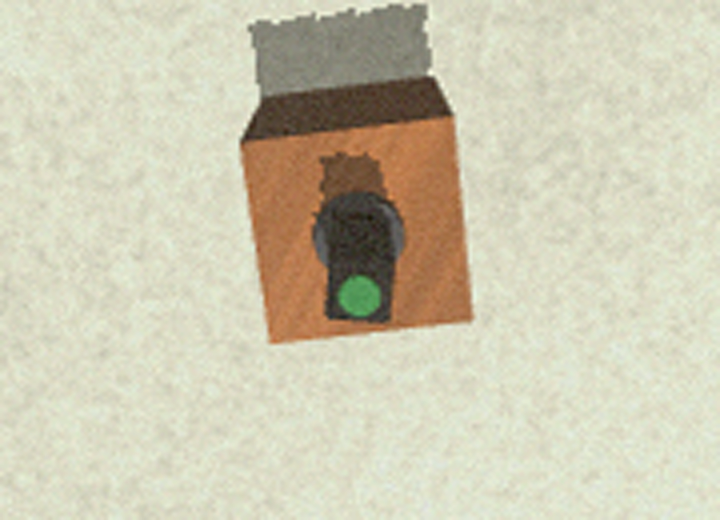

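The grip's top face lies at crop rows 280–323, columns 327–390, nearly aligned with the tool; its lower edge is turned a few degrees. The light is at (359,297) and the rack corners at (243,142), (453,117), (472,321) and (271,343).

Run:
```python
from stand import *
w=dict(np.load("w7.npz"));W=w["im"];R=Rn.from_quat(status.get_obs()["tool_rot"]).as_matrix()
v=cv2.cvtColor(W,cv2.COLOR_RGB2HSV)
big=cv2.resize(W,None,fx=4,fy=4,interpolation=cv2.INTER_CUBIC);h=cv2.cvtColor(big,cv2.COLOR_RGB2HSV)
red=((h[...,0]<22)&(h[...,1]>100)&(h[...,2]>45))
cor=np.array([(243,142),(453,117),(472,321),(271,343)])/4+[168,108];P=np.array([plane(w,p,.09) for p in cor]);print("rack c",P.mean(0),P.round(3).tolist())
# lower edge of grip: first non-red going up from the bottom, cols 331..386
xs=[];ys=[]
for u in range(333,386,2):
    U=u+168*4;col=red[(108*4+300):(108*4+335),U]
    i=np.where(~col)[0]; ys.append(i.max()+108*4+300 if len(i) else np.nan);xs.append(U)
print(np.array(ys)-432); k=~np.isnan(ys);a,b=np.polyfit(np.array(xs)[k],np.array(ys)[k],1)
p,q=[plane(w,((U)/4,(a*U+b)/4),.146) for U in(xs[0],xs[-1])];d=R.T@(q-p);print("edge dir tool",d,"rz",-d[0]/d[1])
for side in(0,1):
    xx=[];yy=[]
    for vv in range(265,312,3):
        row=red[432+vv,672+300:672+420];i=np.where(~row)[0]
        i=i[(i>15)&(i<105)];xx.append((i.min() if side==0 else i.max())+300);yy.append(vv)
    print(side,xx)
```

```text
rack c [0.58158447 0.13839513 0.09      ] [[0.548, 0.113, 0.09], [0.556, 0.171, 0.09], [0.615, 0.164, 0.09], [0.607, 0.105, 0.09]]
[318 318 318 318 318 318 318 318 318 319 334 334 334 334 334 334 334 334
 334 334 334 334 334 334 334 334 334]
edge dir tool [-5.54888376e-03  1.26947426e-02 -4.06527168e-06] rz 0.437100927646409
0 [np.int64(324), np.int64(329), np.int64(329), np.int64(328), np.int64(328), np.int64(328), np.int64(328), np.int64(328), np.int64(327), np.int64(328), np.int64(329), np.int64(328), np.int64(326), np.int64(325), np.int64(325), np.int64(326)]
1 [np.int64(392), np.int64(392), np.int64(393), np.int64(392), np.int64(391), np.int64(391), np.int64(391), np.int64(391), np.int64(390), np.int64(390), np.int64(389), np.int64(390), np.int64(389), np.int64(389), np.int64(389), np.int64(389)]
```

```bash
python3 jog.py '[[0,0,0.06,-0.002,0.001,0.05,0.06],[0,0,0.06,-0.002,0.001,0.10,0.06],[0,0,0.06,-0.002,0.001,0.15,0.06],[0,0,0.06,-0.002,0.001,0.178,0.06],[0,0,0.06,-0.002,0.001,0.180,0.06],[0,0,0.06,-0.002,0.001,0.180,0.04],[0,0,0.06,-0.002,0.001,0.180,0.03],[0,0,0.06,-0.002,0.001,0.180,0.03]]'
python3 - <<'E'
from stand import *
o=status.get_obs();c=eyes.calibration("wrist");W=eyes.camera("wrist");np.savez("w8.npz",im=W,**c);print(o["eef_pos"],o["clock"],o["ft_force"])
m=blob(W,(40,80,30),(85,255,255),(180,180,330,384));X=plane(c,m[0],.1485);print(m[:2],X,totool(X-o["eef_pos"]))
cv2.imwrite("pics/w8.png",W[180:384,120:392,::-1].repeat(2,0).repeat(2,1))
E
```

```text
clock: 11.62
eef_pos: [0.5825, 0.1394, 0.1059]
tool_rot: [0.151, 0.989, 0.001, 0.001]
ft_force: [-1.3, -0.9, 0.3]
grip_width: 0.0298
grasp_force: 0.0
[0.58253923 0.13943268 0.10592787] 11.625 [-1.31033098 -0.8872336   0.25644286]
(array([252.08910891, 306.98613861]), np.int32(505)) [0.5808022  0.13770773 0.1485    ] [ 0.00105965 -0.00211392 -0.04257684]
```

View pics/w8.png

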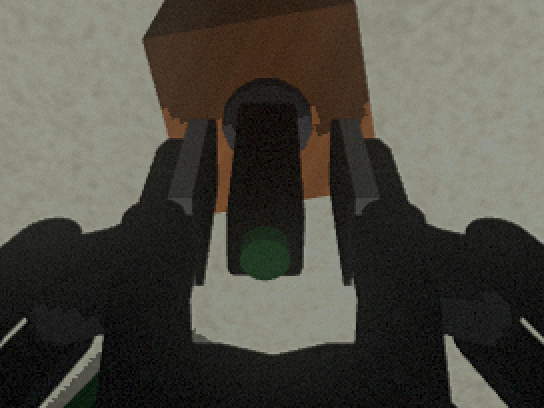

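The probe sits between the pads about 2 mm left of centre (grip columns 230–303, pads 215 and 333). I shift, close, and lift.

```bash
python3 jog.py '[[0,0,0,0.001,-0.002,0.001,0.03],[0,0,0,0.001,-0.002,0.001,0.008],[0,0,0,0.001,-0.002,0.001,0.008],[0,0,0,0.001,-0.002,0.001,0.008],[0,0,0,0.001,-0.002,0.001,0.008]]'; python3 jog.py '[[0,0,0,0,0,-0.03,0.008],[0,0,0,0,0,-0.07,0.008],[0,0,0,0,0,-0.11,0.008],[0,0,0,0,0,-0.14,0.008],[0,0,0,0,0,-0.15,0.008],[0,0,0,0,0,-0.15,0.008]]'
```

```text
clock: 12.3
eef_pos: [0.5799, 0.1377, 0.1034]
tool_rot: [0.151, 0.989, -0.0, -0.0]
ft_force: [-2.3, 0.6, 2.3]
grip_width: 0.0153
grasp_force: 58.5
clock: 13.05
eef_pos: [0.5801, 0.1377, 0.253]
tool_rot: [0.151, 0.989, 0.0, 0.0]
ft_force: [0.1, 0.3, -1.5]
grip_width: 0.0152
grasp_force: 59.2
```

```bash
python3 jog.py '[[0,0,0,-0.01,-0.03,0,0.008],[0,0,0,-0.025,-0.075,0,0.008],[0,0,0,-0.041,-0.125,0,0.008],[0,0,0,-0.058,-0.175,0,0.008],[0,0,0,-0.072,-0.22,0,0.008],[0,0,0,-0.080,-0.242,0,0.008],[0,0,0,-0.082,-0.2485,0,0.008],[0,0,0,-0.082,-0.2485,0,0.008],[0,0,0,-0.082,-0.2485,0,0.008]]'
python3 - <<'E'
from stand import *
o=status.get_obs();c=eyes.calibration("wrist");W=eyes.camera("wrist");S=eyes.camera("scene");np.savez("w9.npz",im=W,S=S,**c);print(o["eef_pos"],o["tool_rot"],o["clock"],o["ft_force"])
cs=eyes.calibration("scene")
tip=np.array(o["eef_pos"])-[0,0,.0884];print("exp tip S",proj(cs,tip),"W",proj(c,tip),"ring W",proj(c,[.5843,-.1241,.104]),"ringS",proj(cs,[.5843,-.1241,.104]))
x,y=proj(cs,tip).astype(int)
a=cv2.resize(S[y-50:y+50,x-35:x+35],None,fx=4,fy=4,interpolation=2);print("S crop",x-35,y-50)
b=cv2.resize(W[60:330,160:360],None,fx=2,fy=2,interpolation=2)[:400]
b=cv2.resize(W[130:330,170:340],None,fx=2.5,fy=2.5,interpolation=2)
a=np.vstack([a,np.zeros((100,280,3),np.uint8)])
cv2.imwrite("pics/w9.png",cv2.convertScaleAbs(np.hstack([b,a]),alpha=1.6)[...,::-1])
E
```

```text
clock: 14.18
eef_pos: [0.5841, -0.1227, 0.2528]
tool_rot: [0.15, 0.989, 0.0, -0.0]
ft_force: [1.2, -0.5, -0.3]
grip_width: 0.0157
grasp_force: 59.2
[ 0.5840594  -0.12268361  0.25283646] [ 1.50029233e-01  9.88681427e-01  2.15421379e-04 -4.67145322e-04] 14.175 [ 1.24998402 -0.53744269 -0.28288933]
exp tip S [237.93788196 155.37382801] W [256.71813205 196.93374354] ring W [255.31856431 176.72506182] ringS [238.50263964 174.6484991 ]
S crop 202 105
```

View pics/w9.png

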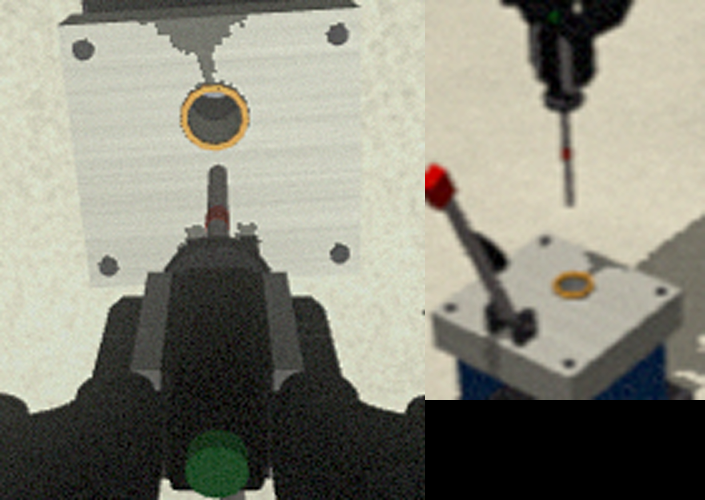

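The rod hangs straight ahead of the ring in the wrist view (tip (217,168), ring (215,116) in crop) and directly over it in the scene view. I've now viewed 12 pictures, over the limit of 10, so from here I check by numbers only.

```bash
cat > rod.py <<'E'
from stand import *
def rodcol(im,c,base,hs,half):
    "column centre of the rod at heights hs above the expected tip, minus expected column"
    g=cv2.cvtColor(im,cv2.COLOR_RGB2GRAY).astype(float);out=[]
    for h in hs:
        u,v=proj(c,base+[0,0,h]);v=int(round(v));x=np.arange(int(u)-half,int(u)+half+1)
        r=g[v-1:v+2,x].mean(0);bg=np.percentile(r,75);w=np.clip(bg*.85-r,0,None);out.append((w*x).sum()/w.sum()-u)
    return np.round(out,2)
def ring(W,c,org=(.5843,-.1241)):
    x,y=proj(c,[*org,.104]).astype(int);k=cv2.inRange(cv2.cvtColor(W,cv2.COLOR_RGB2HSV),(10,90,40),(30,255,255))
    kk=np.zeros_like(k);kk[y-25:y+25,x-25:x+25]=k[y-25:y+25,x-25:x+25];p=cv2.findNonZero(kk)
    if p is None: return None
    e=cv2.fitEllipse(cv2.convexHull(p));return plane(c,e[0],.104),e
E
python3 - <<'E'
from rod import *
w=dict(np.load("w9.npz"));W,S=w["im"],w["S"];cs=eyes.calibration("scene");o=status.get_obs();tip=np.array(o["eef_pos"])-[0,0,.0884]
hs=[.006,.012,.018,.024,.03,.05,.06,.07]
print("S dcol",rodcol(S,cs,tip,hs,4)," px/mm",457/np.linalg.norm(cs["R"]@tip+cs["t"])/1000)
print("W dcol",rodcol(W,w,tip,hs[:6],12)," px/mm",304/np.linalg.norm(w["R"]@tip+w["t"])/1000)
print(ring(W,w))
m=blob(S,(-10,90,40),(8,255,255),(228,135,248,155));print("bandS",m[:2] if m else 0,proj(cs,tip+[0,0,.04]))
m=blob(W,(-10,70,25),(8,255,255),(240,195,275,235));print("bandW",m[:2] if m else 0,proj(w,tip+[0,0,.04]))
g=cv2.cvtColor(W,cv2.COLOR_RGB2GRAY);print("W col profile",g[186:206,257].tolist())
g=cv2.cvtColor(S,cv2.COLOR_RGB2GRAY);print("S col profile",g[148:164,238].tolist())
E
```

```text
S dcol [-0.09 -0.11 -0.08 -0.09 -0.25 -0.2  -0.22  0.15]  px/mm 0.39089631386481705
W dcol [-0.23 -0.28 -0.38 -0.4  -0.43  0.31]  px/mm 1.2378707086253145
(array([ 0.58408922, -0.12399561,  0.104     ]), ((255.3554229736328, 176.50137329101562), (26.187103271484375, 27.09856605529785), 90.98716735839844))
bandS (array([236.6, 142.8]), np.int32(5)) [237.13569315 141.7739063 ]
bandW (array([256.35555556, 215.37777778]), np.int32(45)) [256.90355512 217.49352376]
W col profile [49, 62, 108, 106, 118, 125, 126, 122, 122, 115, 56, 53, 52, 56, 49, 52, 56, 50, 54, 53]
S col profile [69, 69, 69, 73, 69, 60, 63, 66, 87, 130, 130, 130, 129, 128, 127, 129]
```

```bash
python3 jog.py '[[0,0,0,0,-0.001,0.015,0.008],[0,0,0,0,-0.001,0.03,0.008],[0,0,0,0,-0.001,0.042,0.008],[0,0,0,0,-0.001,0.048,0.008],[0,0,0,0,-0.001,0.048,0.008],[0,0,0,0,-0.001,0.048,0.008]]'
python3 - <<'E'
from rod import *
o=status.get_obs();w=eyes.calibration("wrist");W=eyes.camera("wrist");S=eyes.camera("scene");cs=eyes.calibration("scene");tip=np.array(o["eef_pos"])-[0,0,.0884]
np.savez("w10.npz",im=W,S=S,**w);print(o["eef_pos"],o["clock"],"tip",tip)
print("S",rodcol(S,cs,tip,[.01,.02,.03],4),proj(cs,tip),"W",rodcol(W,w,tip,[.03,.05],12),proj(w,tip),ring(W,w),proj(w,[.5843,-.1241,.104]))
x,y=proj(w,tip).astype(int);g=cv2.cvtColor(W,cv2.COLOR_RGB2GRAY)
print(y-20,g[y-24:y+10,x-1:x+2].mean(1).astype(int).tolist())
x,y=proj(cs,tip).astype(int);g=cv2.cvtColor(S,cv2.COLOR_RGB2GRAY);print(x,y);print(g[y-5:y+12,x-9:x+10])
E
```

```text
clock: 15.02
eef_pos: [0.5842, -0.1251, 0.2058]
tool_rot: [0.151, 0.989, -0.0, 0.001]
ft_force: [-0.3, 0.2, -1.0]
grip_width: 0.0147
grasp_force: 59.2
[ 0.58421724 -0.125069    0.20582278] 15.025 tip [ 0.58421724 -0.125069    0.11742278]
S [ 0.6  -1.71 -0.2 ] [237.94200506 170.35917342] W [-0.4  -0.32] [256.74755502 196.75993591] (array([ 0.58393576, -0.12402037,  0.104     ]), ((257.79705810546875, 190.66848754882812), (30.615381240844727, 31.88217544555664), 93.07359313964844)) [257.83497429 191.0811333 ]
176 [74, 76, 75, 59, 57, 72, 85, 64, 42, 38, 42, 36, 41, 41, 42, 43, 40, 40, 43, 55, 57, 57, 54, 56, 52, 51, 52, 51, 52, 52, 53, 53, 51, 52]
237 170
[[119 111  90  51  50  59  61  64  62  57  67 100 124 128 126 129 128 129
  129]
 [112 111 100  81  86  97  76  72  70  58  53  66  91 114 124 130 129 130
  129]
 [114 113 111 110 110 111 112 111  96  66  52  56  66  74  93 113 121 124
  124]
 [112 113 111 113 111 112 113 113 100  73  52  56  60  62  65  69  79  96
  111]
 [111 112 112 113 114 112 112 113 102  72  54  55  63  60  64  63  61  65
   73]
 [111 111 111 114 113 113 112 112
[... 239 characters left out ...]
 104  94  85  79  64  50  48  58  63  62  61
   66]
 [112 114 112 110 112 111 105  85  62  52  53  47  43  44  67  79  77  75
   91]
 [114 112 113 111 113 107  87  55  46  53  58  52  48  48  60  84 102 111
  111]
 [113 112 114 114 113 102  79  62  48  54  57  54  47  54  67  76  90 112
  112]
 [110 111 112 114 112 101  85  72  59  60  61  61  54  63  72  72  87 111
  113]
 [112 111 110 111 112 106  89  77  77  79  75  73  74  63  59  87 108 113
  112]
 [113 114 113 114 112 110 110 101  86  78  73  71  67  71  87 110 111 112
  111]
 [115 112 114 113 113 113 113 113 110 111 114 112 113 113 114 111 111 111
  110]
 [107 111 114 112 113 114 114 114 111 113 112 115 115 115 114 115 113 112
  111]]
```

```bash
python3 jog.py '[[0,0,0,0.0016,0.0012,0,0.008],[0,0,0,0.0016,0.0012,0,0.008],[0,0,0,0.0016,0.0012,0.01,0.008],[0,0,0,0.0016,0.0012,0.02,0.008],[0,0,0,0.0016,0.0012,0.03,0.008],[0,0,0,0.0016,0.0012,0.04,0.008],[0,0,0,0.0016,0.0012,0.046,0.008],[0,0,0,0.0016,0.0012,0.049,0.008],[0,0,0,0.0016,0.0012,0.05,0.008],[0,0,0,0.0016,0.0012,0.05,0.008]]'
cat > fin.py <<'E'
from rod import *
E0=[];w0=None
for i in range(4):
    o=status.get_obs();E0.append(o["eef_pos"]);w=eyes.calibration("wrist");W=eyes.camera("wrist")
S=eyes.camera("scene");cs=eyes.calibration("scene");E0=np.array(E0);print("eef",E0.mean(0).round(4),E0.std(0).round(4),o["ft_force"].round(1),o["tool_rot"].round(4),o["clock"])
np.savez("w11.npz",im=W,S=S,**w)
ax=E0[-1]+[.0013,-.0006,-.0884];print("axis tip",ax)
print("ring",ring(W,w)[0] if ring(W,w) is not None else None,"Wcol",rodcol(W,w,ax,[.05,.06],10))
for n,im,c in(("W",W,w),("S",S,cs)):
    q=proj(c,ax+[0,0,.04]);x,y=q.astype(int);r=20 if n=="W" else 8
    h=cv2.cvtColor(im,cv2.COLOR_RGB2HSV)[y-r:y+r,x-r:x+r];k=(((h[...,0]<7)|(h[...,0]>172))&(h[...,1]>90)&(h[...,2]>30));v,u=np.where(k)
    if len(v): print(n,"band",len(v),u.mean()+x-r,"rows",v.min()+y-r,v.max()+y-r)
    print(n,"exp band top/mid/bottom",*[proj(c,ax+[0,0,z]).round(1) for z in(.044,.04,.036)])
E
python3 fin.py
```

```text
clock: 16.38
eef_pos: [0.5829, -0.1234, 0.1556]
tool_rot: [0.151, 0.989, -0.0, 0.0]
ft_force: [0.6, -0.4, -1.3]
grip_width: 0.0151
grasp_force: 59.2
eef [ 0.5829 -0.1234  0.1557] [0. 0. 0.] [-0. -1. -0.] [ 1.508e-01  9.886e-01 -0.000e+00  4.000e-04] 16.525
axis tip [ 0.58420837 -0.12396536  0.0672904 ]
ring [ 0.58361719 -0.123993    0.104     ] Wcol [-0.8  nan]
W band 49 256.85714285714283 rows 212 221
W exp band top/mid/bottom [256.6 221.3] [256.6 218.8] [256.6 216.4]
S band 8 238.75 rows 173 176
S exp band top/mid/bottom [238.4 172.4] [238.5 173.6] [238.6 174.9]rod.py:7: RuntimeWarning: invalid value encountered in scalar divide
  r=g[v-1:v+2,x].mean(0);bg=np.percentile(r,75);w=np.clip(bg*.85-r,0,None);out.append((w*x).sum()/w.sum()-u)
```

```bash
python3 jog.py '[[0,0,0,0,0,0.001,0.008],[0,0,0,0,0,0.0025,0.008],[0,0,0,0,0,0.0034,0.008],[0,0,0,0,0,0.0034,0.008],[0,0,0,0,0,0.0034,0.008],[0,0,0,0,0,0.0034,0.008]]' && python3 fin.py 2>/dev/null
```

```text
clock: 17.38
eef_pos: [0.5827, -0.1233, 0.1519]
tool_rot: [0.151, 0.989, -0.0, 0.0]
ft_force: [0.1, -0.7, -0.5]
grip_width: 0.0153
grasp_force: 59.2
eef [ 0.5827 -0.1233  0.152 ] [0. 0. 0.] [-0.  -0.5 -0.4] [0.1508 0.9886 0.     0.    ] 17.525
axis tip [ 0.58400893 -0.12391266  0.06355805]
ring [ 0.58363509 -0.12386881  0.104     ] Wcol [-0.36   nan]
W band 48 257.0208333333333 rows 212 221
W exp band top/mid/bottom [256.6 221.3] [256.6 218.8] [256.6 216.5]
S band 6 239.0 rows 175 176
S exp band top/mid/bottom [238.6 173.5] [238.6 174.7] [238.7 176. ]
```

```bash
python3 -c "
from workcell import bot, eyes, status
print(status.get_obs()['joint_vel']); print(bot.job_done())"
```

```text
[-0.00110832  0.00165532 -0.00079306  0.00031973 -0.00027666  0.00024249]
the job is handed in; nothing more can be done
None
```

The job is handed in, verdict not shown: the lever is at its back stop, and the probe is held still and upright in the ring, centred within about 1 mm, red band within about 1 mm of its top edge by my estimate; I viewed 12 pictures, over your limit of 10.

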